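Draw the ball dispenser's slide gate to its stop over a sample cup

ROBOT

A 6-joint arm with a two-finger parallel gripper is mounted at the origin on the work surface. World frame = base frame: x ahead of the robot, y to its left, z up, the work surface at z = 0. Lengths are in mm, angles in rad, forces in N, time in s.
With the tool pointing down it reaches from about 325 to 850 mm from the base axis. Payload 4.4 kg.
Tool frame: the origin (TCP) lies on the centre line of the jaws, within the pads' length; the fingertips stand 17 mm ahead of it and the grasp point (between the pads) lies 2 mm behind it; z points along the fingers, y is the line along which they close (so a half turn about z gives the same grasp; the last joint's range is limited). The gripper opens to 94 mm and grips with 3 to 60 N. Pads are 16 mm wide; open, the fingers measure 119 mm over their backs; the gripper's body (75 mm by 177 mm) begins 78 mm behind the grasp point.
Start: joints at [1.02, 0.207, 1.542, -0, 1.393, -0.15], TCP at [224.349, 529.429, 222.447] pointing down, gripper open.
Joint ranges: [-2.73, 2.73], [-0.86, 2.22], [0.23, 2.46], [-1.11, 4.25], [0.08, 2.63], [-2.82, 2.82]. Speed limits (rad/s): [2.79, 2.79, 3.14, 3.14, 3.14, 3.14].

INTERFACE

Orientations are given as [roll, pitch, yaw] about the fixed x, y, z axes, in that order (R = Rz(yaw) Ry(pitch) Rx(roll)).
In Python, from station import manip, cams, job gives the robot as it stands.
- The arm moves only by the tool servo_tool, never from a script. Its argument "targets" is a list of rows, each an object of numbers: "grip": the closure, from 0 (fully open) to 1 (shut); "dx", "dy", "dz": the shift along the tool's x, y, z in m; "spin": the turn about the tool's z in degrees. A call has 1 to 12 rows; each row shifts and turns the commanded pose from where the row before left it, along the tool's axes as they then stand; what a row does not reach is not made up. A row lasts 1/12 s, in which the tool goes at most 41.7 mm and 7.16 degrees, less where a joint would pass 70% of its speed; a pose out of reach is approached as far as the arm can. A call with a gripper value outside its range is refused whole. The fingers move at their own pace and stop on an object; "squeeze" is the grip in N (left out, the last holds). Time passes only in rows, so rows that do not move let the fingers close. It gives the time, the measured TCP pose, the force, the opening and the grip force at its end, in the units of the state.
- manip.read_state(): the state, without advancing time (a new reading comes with each control period).
- cams.camera(name): name is "scene" or "top" or "wrist"; returns the picture (420x560x3 uint8, blue, green, red); there is no depth.
- cams.get_calibration(name): a dict with "fx", "fy", "cx", "cy" (pixels), "rvec" (rotation vector, rad) and "tvec" (3), from world to camera coordinates, as OpenCV has them. Camera axes: x right, y down, z forward; pixel columns grow to the right and rows downward; lengths in mm; the calibration is good to about 2 mm. The wrist camera is an equidistant fisheye: a pixel r from the principal point sees the ray r / f radians off the axis. A picture is of the moment at which its call begins: read the wrist's pose just before it. get_calibration takes no time and is no camera call; for the wrist camera it gives the pose at the moment of the call.
- job.hand_in(): hands the job in; it is judged then, once.
Trained networks look in the newest picture that a camera, given by its name, has taken for a name from the list of things; names that differ only in an ending like _2 or _b are one class to them, and where a whole thing is asked for, a point or a joint stands for the part that bears it (a point fixed in the world has none). Each returns a list of dicts, best first, with "score" (0 to 1); they miss things now and then, are a little off and sometimes report something else, mostly with a low value. They report only what shows in the picture. A call takes as long as a camera call. They do not tell look-alikes from the thing itself.
- cams.trace(target, camera): "pixels" (420x560 bool, what is visible of it) and "position" ([column, row] in pixels, amid what is visible of it).
The state is a dict: "time": time; "joint_pos": joint angles; "qvel": joint speeds; "joint_torque": joint torques, N m; "ee_pos": TCP position; "ee_rot": TCP orientation; "ft_force": force on the tool from outside, world axes, zero at the start; "wrist_torque": the same for the moment, N m; "gripper_width": finger opening in mm; "gripper_force": force on a finger pad.
Only numpy, scipy, OpenCV 4.12 (cv2) and the standard library are available. Lean on these libraries where they do the work, as an engineer would, in place of code of your own. Each camera call takes 0.05 s, during which the arm holds its last target. There are 200 camera calls.

TASK

Stand the handled steel cup upright on the table, centred under the outlet of the blue ball dispenser. Then draw the dispenser's yellow-tabbed slide gate out until you feel its collar press firmly against the red stop, without wrenching it, so that all three brass balls fall into the cup, and let go, leaving the gate drawn and the cup and balls where they are. Leave the other things on the bench undisturbed.

Things in the scene. Friction and masses are not known exactly. Their poses are not given: they have to be found in the camera images.
- dispenser: Fixed blue dispenser; origin on the table under its outlet's middle, x axis away from the robot at yaw 0. Instrument body 150 mm high at x = 58 to 168, y = -60 to 60 mm; the hopper hangs from it over the origin, its flared top 86 mm across, 179 mm high. The cup goes in from the open -y side or front. A 10 mm rail at y = +50, 97 mm high, runs towards -x to a foot at x = -180 mm.
- outlet (a point): Middle of the lower end of the dispenser's outlet, 70 mm above the table; the outlet is 44 mm square inside, 52 mm outside.
- gate: Aluminium slide gate under the hopper, 42 mm wide, 6 mm thick, underside 94 mm above the table; axes as the dispenser's. It is drawn level towards the dispenser's -x with a steady drag of about 4 N (a little more when fast), and stays where it is left. It starts 0 to 8 mm drawn; the balls fall over the first 50 mm; the stop lies 65 to 95 mm from fully in.
- gate_tab (a point): Gripping point, in the middle of the upright yellow tab on the gate's outer end: 14 mm thick along the draw (dispenser x), 32 mm wide, from 100 to 144 mm above the table; this point is 126 mm up. With the gate fully in it lies 120 mm from the outlet axis, 74 mm from the flared hopper top.
- collar_face (a point): Middle of the striking face (towards the dispenser's -x) of the gate's black collar, which rides on the rail at the dispenser's y = +50 mm, 98 mm above the table, and moves with the gate.
- stop: Red stop block 16 x 26 x 26 mm clamped on the rail; origin at the middle of the face that the collar strikes (its +x face, the block extends to -x), axes as the dispenser's. Where it is clamped differs every time, and it is rigid: the collar's arrival must be felt as the pull rising above the drag.
- cup: Steel cup, outer diameter 84 mm, inner 78 mm, 50 mm high, floor 4 mm, 120 to 195 g, open on top; origin at the centre of its underside, z up. A straight black handle points along the cup's own -y, from 39 to 155 mm from the cup's axis.
- cup_grip (a point): Gripping point on the cup's handle, 130 mm from the cup's axis and 36 mm above its underside; the handle is 12 mm wide (along the cup's x) and 16 mm high.
- ball1_center (a point): Centre of brass ball 1, 18 mm diameter, 26 g; the three lie in the hopper on the closed gate, seen from above, and fall when it is drawn.
- ball2_center (a point): Centre of brass ball 2, 18 mm diameter, 26 g; the three lie in the hopper on the closed gate, seen from above, and fall when it is drawn.
- ball3_center (a point): Centre of brass ball 3, 18 mm diameter, 26 g; the three lie in the hopper on the closed gate, seen from above, and fall when it is drawn.
- ball1: Brass ball 1; its origin lies on its surface and turns as it rolls, use its centre point instead.
- ball2: Brass ball 2; its origin lies on its surface and turns as it rolls, use its centre point instead.
- ball3: Brass ball 3; its origin lies on its surface and turns as it rolls, use its centre point instead.
- wash_bottle: Bystander: white bottle with a blue cap, 68 mm diameter, 170 mm high; origin under its centre.
- beaker: Bystander: clear plastic beaker, 68 mm diameter, 70 mm high; origin under its centre.
- paper_roll: Bystander: white paper roll standing on end, 110 mm diameter, 100 mm high; origin under its centre.
- measuring_cylinder: Bystander: slim glass measuring cylinder, 60 mm foot, 200 mm high; origin under its centre.
- sample_jar: Bystander: amber jar with a black lid, 56 mm diameter, 75 mm high; origin under its centre.
- weight: Bystander: brass weight, 40 mm diameter, 54 mm high; origin under its centre.
Things that resemble listed ones, but are neither listed nor needed, are in the scene too. What is shaped like the cup but pink or purple is not meant.

How it is judged (in metres and radians):
On the way, in this order (a step that is already met when the one before it is completed fails the run):
1. the cup stands upright on the table, centred under the outlet (within 20 mm) (horizontal distance between cup and outlet below 0.02 m and height (world z) of cup below 0.005 m and angle between cup's own z axis and vertical below 0.08 rad), for 0.3 s.
2. the gate's collar is pressed against the red stop with more than 4 N (contact force between gate and stop above 4 N), for 0.15 s.
At the end, for the whole second after the job is handed in: The cup stands upright on the table within 20 mm of the outlet axis, all three balls lie at rest inside it, and the gate's collar is still within 4 mm of the red stop (all of step 1 and horizontal distance between each of ball1_center, ball2_center, ball3_center and cup below 0.038 m and height (world z) of each of ball1_center, ball2_center, ball3_center below 0.05 m and linear speed of each of ball1, ball2, ball3 below 0.05 m/s and x of collar_face in the frame of stop below 0.004 m and linear speed of cup below 0.02 m/s); the robot touches nothing.
It fails at once if the gate is wrenched against the stop with more than 60 N (contact force between gate and stop above 60 N).
It fails at once if a bystander is moved more than 40 mm (distance of any of wash_bottle, beaker, paper_roll, measuring_cylinder, sample_jar, weight from where it was at the start of the episode above 0.04 m).
It also fails if it takes over 72 s, if anything falls off the work surface, if the arm or the gripper's body presses on something with over 40 N, if the wrist force passes 120 N, or if a joint passes its speed limit or range.

## Working session

There is one attempt and no reset: what is moved stays moved. The work goes in short steps, Python scripts to look and compute and a tool call to move; the robot and the scene stay as the last step left them, time stands still between calls to the robot, and variables do not carry over. Pictures are saved under pics/ and viewed, at most 10 in all, crops included, and the job is handed in when it is done.

Besides the shell and the picture viewer there is one more tool, called after ">>>" by a JSON object that holds its "op" and its "data", one argument or row to a line. servo_tool: Moves the arm, as the interface text tells. Its arguments: {"type":"object","properties":{"targets":{"type":"array","items":{"type":"object","properties":{"grip":{"type":"number"},"dx":{"type":"number"},"dy":{"type":"number"},"dz":{"type":"number"},"spin":{"type":"number"}}}},"squeeze":{"type":"number"}},"required":["targets"]}

```bash
mkdir -p pics; ls
cat > h.py <<'E'
import numpy as np, cv2
from station import manip, cams, job
def ray(cam,px,cal=None):
    c=cal or cams.get_calibration(cam)
    R=cv2.Rodrigues(np.array(c["rvec"],float))[0]; t=np.array(c["tvec"],float).ravel()
    u=(px[0]-c["cx"])/c["fx"]; v=(px[1]-c["cy"])/c["fy"]
    if cam=="wrist":
        r=np.hypot(u,v); s=np.sin(r)/r if r>1e-9 else 1
        d=np.array([u*s,v*s,np.cos(r)])
    else: d=np.array([u,v,1.])
    return -R.T@t, R.T@d
def at(cam,px,z,cal=None):
    o,d=ray(cam,px,cal); return o+d*(z-o[2])/d[2]
def proj(cam,P,cal=None):
    c=cal or cams.get_calibration(cam)
    R=cv2.Rodrigues(np.array(c["rvec"],float))[0]; t=np.array(c["tvec"],float).ravel()
    p=R@np.array(P,float)+t
    if cam=="wrist":
        n=np.hypot(p[0],p[1]); th=np.arctan2(n,p[2]); q=p[:2]/n*th
    else: q=p[:2]/p[2]
    return np.array([q[0]*c["fx"]+c["cx"],q[1]*c["fy"]+c["cy"]])
E
python3 - <<'E'
from h import *
for n in("scene","top"):
    cv2.imwrite(f"pics/{n}.png",cams.camera(n))
    for t in("cup","cup_grip","gate_tab","outlet","stop","dispenser","collar_face","ball1_center"):
        try:
            for r in cams.trace(t,n)[:3]:
                ys,xs=np.where(r["pixels"]); print(n,t,round(r["score"],2),np.round(r["position"]),[xs.min(),xs.max(),ys.min(),ys.max()],len(xs))
        except Exception as e: print(n,t,e)
    o,_=ray(n,(0,0)); print(o)
print(manip.read_state())
E
```

```text
pics
scene cup 0.82 [304. 155.] [np.int64(282), np.int64(313), np.int64(144), np.int64(173)] 534
scene cup 0.72 [227. 150.] [np.int64(189), np.int64(240), np.int64(139), np.int64(160)] 521
scene cup 0.6 [228. 197.] [np.int64(201), np.int64(243), np.int64(174), np.int64(214)] 803
scene cup_grip 0.84 [228. 195.] [np.int64(201), np.int64(244), np.int64(174), np.int64(214)] 887
scene cup_grip 0.76 [229. 150.] [np.int64(189), np.int64(241), np.int64(140), np.int64(161)] 566
scene cup_grip 0.6 [301. 157.] [np.int64(281), np.int64(313), np.int64(144), np.int64(174)] 557
scene gate_tab 0.55 [275. 299.] [np.int64(253), np.int64(299), np.int64(275), np.int64(333)] 1057
scene outlet 0.89 [210. 320.] [np.int64(146), np.int64(329), np.int64(267), np.int64(392)] 10241
scene dispenser 0.88 [208. 318.] [np.int64(145), np.int64(329), np.int64(267), np.int64(392)] 9868
scene collar_face 0.58 [278. 299.] [np.int64(253), np.int64(298), np.int64(276), np.int64(332)] 964
scene collar_face 0.29 [356. 309.] [np.int64(341), np.int64(372), np.int64(290), np.int64(329)] 973
[921.26611107 568.03552994 771.96835
[... 1187 characters left out ...]
'joint_pos': array([ 1.01949396e+00,  2.06559073e-01,  1.54145838e+00, -2.40879014e-05,
        1.39350327e+00, -1.50508626e-01]), 'qvel': array([ 1.01977569e-03,  1.03699379e-03, -1.76709615e-03,  4.96341218e-05,
        5.20726028e-05,  4.22384190e-04]), 'joint_torque': array([-2.30640753e-04, -3.70884705e+01, -2.81762981e+01,  6.99397177e-02,
        2.76431657e-02,  1.17810828e-07]), 'ee_pos': array([224.37018518, 529.44258849, 222.48971831]), 'ee_rot': array([3.14152509e+00, 3.42285294e-05, 2.74080316e+00]), 'ft_force': array([ 0.55711455, -0.26794541, -0.20480633]), 'wrist_torque': array([ 0.00290766, -0.01371849, -0.0223041 ]), 'gripper_force': 0.0, 'gripper_width': 94.13271626022386}
```

Run:
```python
import cv2
a=cv2.imread("pics/top.png")[40:360,160:500]; cv2.imwrite("pics/topc.png",cv2.resize(a,None,fx=1.85,fy=1.85,interpolation=cv2.INTER_CUBIC)[:600,:800])
```

```text
(no output)
```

View pics/topc.png

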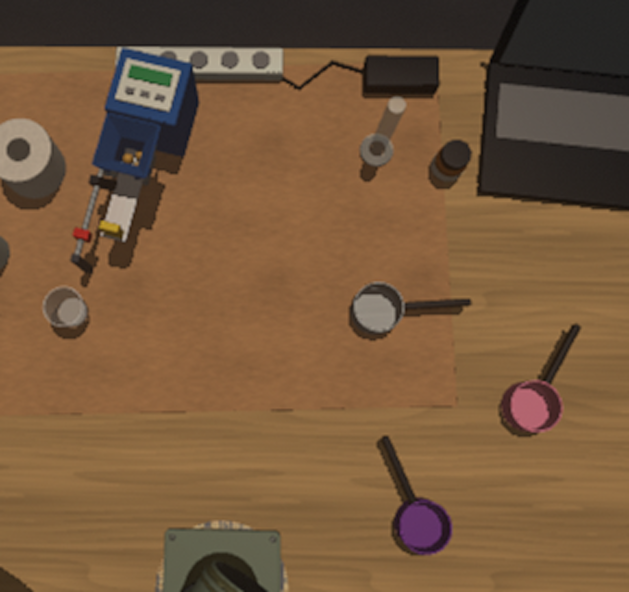

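View pics/scene.png

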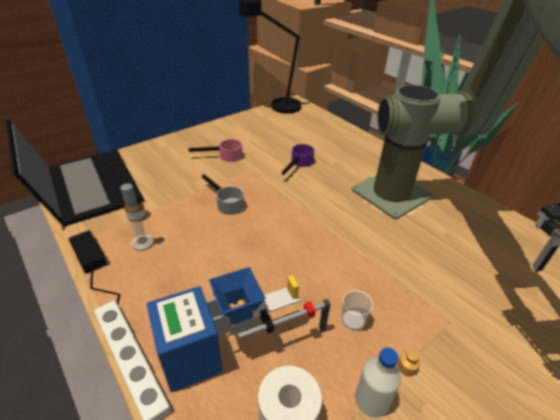

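Run:
```python
from h import *
c=lambda u,v:(160+u/1.85,40+v/1.85)
P=lambda n,u,v,z:print(n,np.round(at("top",c(u,v),z),1))
P("cup rim",378,308,50); P("handle end",469,302,44);P("handle start",406,308,44)
P("tab",110,228,144);P("tabL",99,225,144);P("tabR",120,232,144)
P("stop",82,234,111);P("collar",103,181,110);P("foot",78,258,97)
for n,u,v in(("hopTL",109,112),("hopTR",163,127),("hopBR",148,178),("hopBL",94,163)):P(n,u,v,179)
for n,u,v in(("bodyTL",125,49),("bodyTR",195,67),("bodyBR",176,124),("BL",106,108)):P(n,u,v,150)
P("beaker",66,305,70);P("roll",18,150,100)
# scene
S=lambda n,u,v,z:print("S",n,np.round(at("scene",(u,v),z),1))
S("cup",230,198,50);S("handle end",204,177,44);S("tab",293,281,144);S("stop",309,308,111)
for u,v in((210,287),(252,271),(265,297),(223,317)):S("hop",u,v,179)
a=cv2.imread("pics/top.png")[90:200,180:300]; b=cv2.imread("pics/top.png")[180:230,335:425]
a=cv2.resize(a,None,fx=5,fy=5,interpolation=cv2.INTER_CUBIC)
b=cv2.resize(b,None,fx=2.2,fy=2.2,interpolation=cv2.INTER_CUBIC)
cv2.imwrite("pics/z.png",cv2.hconcat([a,cv2.copyMakeBorder(b,0,a.shape[0]-b.shape[0],0,0,0)]))
```

```text
cup rim [ 464.5 -252.5   50. ]
handle end [ 477.9 -404.4   44. ]
handle start [ 466.1 -300.    44. ]
tab [571.1 180.9 144. ]
tabL [575.7 198.5 144. ]
tabR [564.9 164.9 144. ]
stop [568.8 232.8 111. ]
collar [658.1 203.  110. ]
foot [532.  240.9  97. ]
hopTL [747.5 183.4 179. ]
hopTR [723.9  98.2 179. ]
hopBR [641.8 118.5 179. ]
hopBL [664.8 203.  179. ]
bodyTL [866.8 168.5 150. ]
bodyTR [836.8  54.1 150. ]
bodyBR [740.6  81.7 150. ]
BL [766.3 194.8 150. ]
beaker [458.2 263.6  70. ]
roll [712.9 349.7 100. ]
S cup [ 475.9 -233.7   50. ]
S handle end [ 482.8 -384.5   44. ]
S tab [574.4 185.  144. ]
S stop [574.  239.1 111. ]
S hop [732.9 123.2 179. ]
S hop [644.6 137.6 179. ]
S hop [660.8 205.  179. ]
S hop [747.4 196.1 179. ]
```

View pics/z.png

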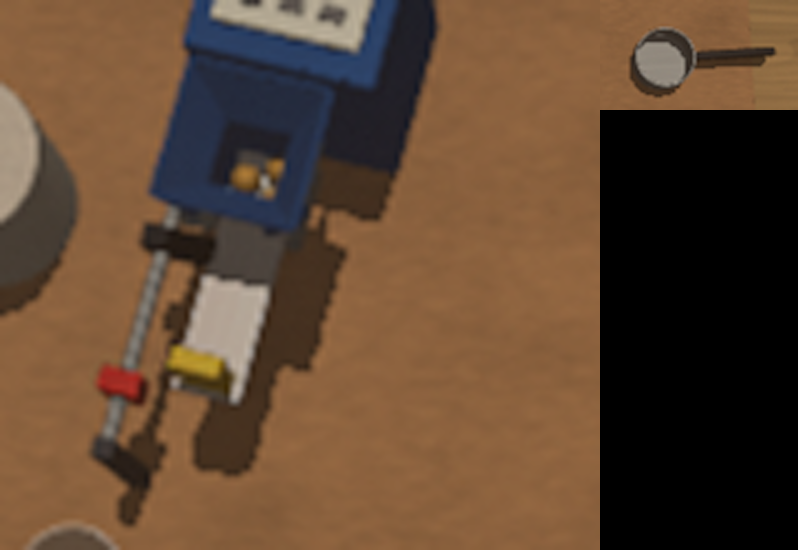

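>>> {"op": "servo_tool", "data": {
  "targets": [
    {"spin": 6.9, "grip": 0},
    {"spin": 6.9},
    {"spin": 6.9},
    {"spin": 6.9},
    {"spin": 6.9},
    {"spin": 6.9},
    {"spin": 6.9},
    {"spin": 6.9},
    {"spin": 6.8}
  ]
}}

```text
invalid input
```

>>> {"op": "servo_tool", "data": {
  "targets": [
    {"dx": -0.0387, "dy": 0.012},
    {"dx": -0.0387, "dy": 0.012},
    {"dx": -0.0387, "dy": 0.012},
    {"dx": -0.0387, "dy": 0.012},
    {"dx": -0.0387, "dy": 0.012},
    {"dx": -0.0387, "dy": 0.012},
    {"dx": -0.0387, "dy": 0.012},
    {"dx": -0.0387, "dy": 0.012},
    {"dx": -0.0387, "dy": 0.012},
    {"dx": -0.0387, "dy": 0.012},
    {"dx": -0.0387, "dy": 0.012},
    {"dx": -0.0387, "dy": 0.012}
  ]
}}

```text
invalid input
```

>>> {"op": "servo_tool", "data": {
  "targets": [
    {"dx": -0.0387, "dy": 0.002},
    {"dx": -0.0387, "dy": 0.002},
    {"dx": -0.0387, "dy": 0.002},
    {"dx": -0.0387, "dy": 0.002},
    {"dx": -0.0387, "dy": 0.002},
    {"dx": -0.0387, "dy": 0.002},
    {"dx": -0.0387, "dy": 0.002},
    {"dx": -0.0387, "dy": 0.002},
    {"dx": -0.0387, "dy": 0.002},
    {"dx": -0.0387, "dy": 0.002},
    {"dx": -0.0387, "dy": 0.002},
    {"dx": 0}
  ]
}}

```text
invalid input
```

>>> {"op": "servo_tool", "data": {
  "targets": [
    {"dx": 0, "dy": 0, "dz": 0, "spin": 6.9, "grip": 0},
    {"dx": 0, "dy": 0, "dz": 0, "spin": 6.9, "grip": 0},
    {"dx": 0, "dy": 0, "dz": 0, "spin": 6.9, "grip": 0},
    {"dx": 0, "dy": 0, "dz": 0, "spin": 6.9, "grip": 0},
    {"dx": 0, "dy": 0, "dz": 0, "spin": 6.9, "grip": 0},
    {"dx": 0, "dy": 0, "dz": 0, "spin": 6.9, "grip": 0},
    {"dx": 0, "dy": 0, "dz": 0, "spin": 6.9, "grip": 0},
    {"dx": 0, "dy": 0, "dz": 0, "spin": 6.9, "grip": 0},
    {"dx": 0, "dy": 0, "dz": 0, "spin": 6.8, "grip": 0}
  ]
}}

```text
time: 1.65
ee_pos: [224.3, 529.4, 222.5]
ee_rot: [-3.142, 0.0, 1.653]
ft_force: [-0.2, -0.1, -0.5]
gripper_width: 94.0
gripper_force: 0.0
```

>>> {"op": "servo_tool", "data": {
  "targets": [
    {"dx": -0.038, "dy": 0.012, "dz": 0, "spin": 0, "grip": 0},
    {"dx": -0.038, "dy": 0.012, "dz": 0, "spin": 0, "grip": 0},
    {"dx": -0.038, "dy": 0.012, "dz": 0, "spin": 0, "grip": 0},
    {"dx": -0.038, "dy": 0.012, "dz": 0, "spin": 0, "grip": 0},
    {"dx": -0.038, "dy": 0.012, "dz": 0, "spin": 0, "grip": 0},
    {"dx": -0.038, "dy": 0.012, "dz": 0, "spin": 0, "grip": 0},
    {"dx": -0.038, "dy": 0.012, "dz": 0, "spin": 0, "grip": 0},
    {"dx": -0.038, "dy": 0.012, "dz": 0, "spin": 0, "grip": 0},
    {"dx": -0.038, "dy": 0.012, "dz": 0, "spin": 0, "grip": 0},
    {"dx": -0.038, "dy": 0.012, "dz": 0, "spin": 0, "grip": 0},
    {"dx": -0.038, "dy": 0.012, "dz": 0, "spin": 0, "grip": 0},
    {"dx": -0.038, "dy": 0.012, "dz": 0, "spin": 0, "grip": 0}
  ]
}}

```text
time: 2.65
ee_pos: [408.3, 85.9, 222.9]
ee_rot: [3.14, -0.0, 1.659]
ft_force: [0.9, 0.6, 0.1]
gripper_width: 94.2
gripper_force: 0.0
```

>>> {"op": "servo_tool", "data": {
  "targets": [
    {"dx": -0.038, "dy": 0.002, "dz": 0, "spin": 0, "grip": 0},
    {"dx": -0.038, "dy": 0.002, "dz": 0, "spin": 0, "grip": 0},
    {"dx": -0.038, "dy": 0.002, "dz": 0, "spin": 0, "grip": 0},
    {"dx": -0.038, "dy": 0.002, "dz": 0, "spin": 0, "grip": 0},
    {"dx": -0.038, "dy": 0.002, "dz": 0, "spin": 0, "grip": 0},
    {"dx": -0.038, "dy": 0.002, "dz": 0, "spin": 0, "grip": 0},
    {"dx": -0.038, "dy": 0.002, "dz": 0, "spin": 0, "grip": 0},
    {"dx": -0.038, "dy": 0.002, "dz": 0, "spin": 0, "grip": 0},
    {"dx": -0.038, "dy": 0.002, "dz": 0, "spin": 0, "grip": 0},
    {"dx": -0.038, "dy": 0.002, "dz": 0, "spin": 0, "grip": 0},
    {"dx": -0.02, "dy": 0.002, "dz": 0, "spin": 0, "grip": 0},
    {"dx": 0, "dy": 0, "dz": 0, "spin": 0, "grip": 0}
  ]
}}

```text
time: 3.65
ee_pos: [465.0, -313.2, 222.4]
ee_rot: [3.141, 0.002, 1.654]
ft_force: [0.8, 0.4, 1.1]
gripper_width: 94.0
gripper_force: 0.0
```

Run:
```python
from h import *
cal=cams.get_calibration("wrist"); im=cams.camera("wrist"); s=manip.read_state()
cv2.imwrite("pics/w1.png",im); import json
print(s["ee_pos"],s["ee_rot"],{k:np.round(v,3).tolist() for k,v in cal.items()})
for r in cams.trace("cup","wrist")[:3]:
    ys,xs=np.where(r["pixels"]); print(round(r["score"],2),np.round(r["position"]),[xs.min(),xs.max(),ys.min(),ys.max()],len(xs))
g=np.array([476,-382,36]);print(proj("wrist",g,cal),proj("wrist",[464.5,-252.5,50],cal))
```

```text
[ 464.70785132 -310.56797059  222.17585406] [-3.14147778e+00 -2.71595521e-04  1.65567818e+00] {'fx': 325.192, 'fy': 325.192, 'cx': 279.039, 'cy': 211.514, 'rvec': [-2.845, -0.12, -0.017], 'tvec': [-437.375, -366.621, 290.112]}
0.93 [ 33. 178.] [np.int64(0), np.int64(107), np.int64(136), np.int64(216)] 3626
0.86 [136. 310.] [np.int64(126), np.int64(250), np.int64(285), np.int64(376)] 671
0.74 [284. 144.] [np.int64(246), np.int64(327), np.int64(100), np.int64(272)] 6116
[283.14068773 251.3460295 ] [283.17055764 139.1297185 ]
```

View pics/w1.png

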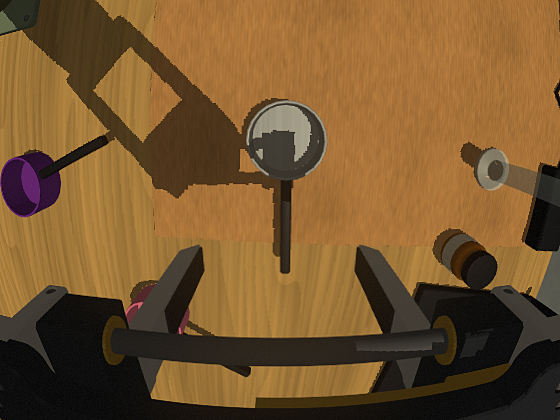

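Run:
```python
from h import *
s=manip.read_state(); cal=cams.get_calibration("wrist")
c=at("wrist",(286.5,139.5),50,cal);e=at("wrist",(285.5,272),42,cal);print(c,e,np.hypot(*(e-c)[:2]))
d=(e-c)[:2];d/=np.hypot(*d);g=c[:2]+130*d;print(d,np.degrees(np.arctan2(d[1],d[0])),g)
y=s["ee_rot"][2];tx=np.array([np.cos(y),np.sin(y)]);ty=np.array([np.sin(y),-np.cos(y)])
D=g-s["ee_pos"][:2];print(D@tx,D@ty,np.degrees(y)-90)
```

```text
[ 467.11643625 -247.78607127   50.        ] [ 480.4475153  -400.60012685   42.        ] 153.3944368335249
[ 0.08690719 -0.99621641] -85.01429542285861 [ 478.4143706  -377.29420491]
-69.30445664698385 7.8849497748755475 4.955849423250328
```

>>> {"op": "servo_tool", "data": {
  "targets": [
    {"dx": -0.035, "dy": 0.004, "dz": 0, "spin": 0, "grip": 0},
    {"dx": -0.0345, "dy": 0.004, "dz": 0.01, "spin": 0, "grip": 0.3},
    {"dx": 0, "dy": 0, "dz": 0.035, "spin": 0, "grip": 0.3},
    {"dx": 0, "dy": 0, "dz": 0.035, "spin": 0, "grip": 0.3},
    {"dx": 0, "dy": 0, "dz": 0.035, "spin": 0, "grip": 0.3},
    {"dx": 0, "dy": 0, "dz": 0.033, "spin": 0, "grip": 0.3},
    {"dx": 0, "dy": 0, "dz": 0.025, "spin": 0, "grip": 0.3},
    {"dx": 0, "dy": 0, "dz": 0.015, "spin": 0, "grip": 0.3},
    {"dx": 0, "dy": 0, "dz": 0, "spin": 0, "grip": 0.3},
    {"dx": 0, "dy": 0, "dz": 0, "spin": 0, "grip": 0.3}
  ]
}}

```text
time: 4.58
ee_pos: [478.6, -375.1, 33.9]
ee_rot: [-3.14, -0.002, 1.66]
ft_force: [-0.2, -0.3, 0.3]
gripper_width: 65.9
gripper_force: 0.0
```

>>> {"op": "servo_tool", "data": {
  "targets": [
    {"dx": 0, "dy": 0, "dz": 0, "spin": 0, "grip": 1},
    {"dx": 0, "dy": 0, "dz": 0, "spin": 0, "grip": 1},
    {"dx": 0, "dy": 0, "dz": 0, "spin": 0, "grip": 1},
    {"dx": 0, "dy": 0, "dz": 0, "spin": 0, "grip": 1},
    {"dx": 0, "dy": 0, "dz": 0, "spin": 0, "grip": 1},
    {"dx": 0, "dy": 0, "dz": 0, "spin": 0, "grip": 1},
    {"dx": 0, "dy": 0, "dz": 0, "spin": 0, "grip": 1},
    {"dx": 0, "dy": 0, "dz": 0, "spin": 0, "grip": 1},
    {"dx": 0, "dy": 0, "dz": 0, "spin": 0, "grip": 1}
  ],
  "squeeze": 55
}}

```text
time: 5.33
ee_pos: [478.8, -377.3, 34.4]
ee_rot: [-3.141, -0.0, 1.659]
ft_force: [-0.0, -0.6, 1.0]
gripper_width: 11.6
gripper_force: 55.0
```

>>> {"op": "servo_tool", "data": {
  "targets": [
    {"dx": 0, "dy": 0, "dz": -0.004, "spin": 0, "grip": 1},
    {"dx": 0, "dy": 0, "dz": -0.005, "spin": 0, "grip": 1},
    {"dx": 0, "dy": 0, "dz": -0.003, "spin": 0, "grip": 1},
    {"dx": 0, "dy": 0, "dz": 0, "spin": 3, "grip": 1},
    {"dx": 0, "dy": 0, "dz": 0, "spin": 4, "grip": 1},
    {"dx": 0, "dy": 0, "dz": 0, "spin": 5, "grip": 1},
    {"dx": 0, "dy": 0, "dz": 0, "spin": 4.5, "grip": 1},
    {"dx": 0, "dy": 0, "dz": 0, "spin": 3, "grip": 1},
    {"dx": 0, "dy": 0, "dz": 0, "spin": 0, "grip": 1}
  ]
}}

```text
time: 6.08
ee_pos: [479.0, -377.3, 46.8]
ee_rot: [3.141, 0.0, 1.318]
ft_force: [0.4, -0.1, -2.2]
gripper_width: 11.1
gripper_force: 55.0
```

Run:
```python
from h import *
cv2.imwrite("pics/w2.png",cams.camera("wrist")); print(manip.read_state())
```

```text
{'time': 6.1333, 'joint_pos': array([-8.09019060e-01,  4.69709853e-01,  1.58781282e+00, -1.52188171e-04,
        1.08375664e+00, -5.57743534e-01]), 'qvel': array([-0.00085514,  0.00098547,  0.00200769, -0.00149751, -0.00163899,
       -0.01579688]), 'joint_torque': array([ 1.18185830e-02, -4.40829420e+01, -2.41176653e+01,  1.87122705e-01,
        1.25474548e-01,  1.41077866e-01]), 'ee_pos': array([ 478.96339896, -377.31582027,   46.7359414 ]), 'ee_rot': array([3.14139800e+00, 2.79968522e-04, 1.31959198e+00]), 'ft_force': array([ 0.9186872 ,  0.15320963, -0.78478879]), 'wrist_torque': array([-0.27861854,  0.14512021,  0.00086432]), 'gripper_force': 54.99822378158569, 'gripper_width': 11.607483783678106}
```

View pics/w2.png

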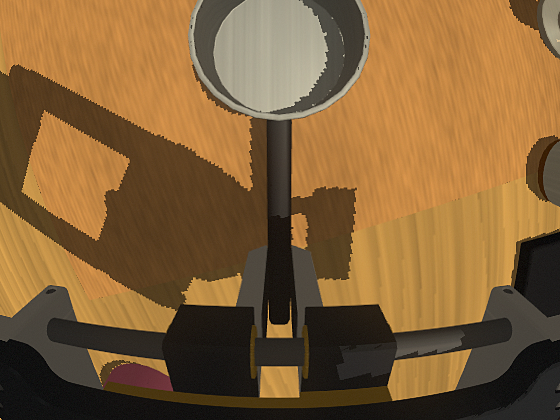

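>>> {"op": "servo_tool", "data": {
  "targets": [
    {"dx": 0.01, "dy": 0.0025, "dz": 0, "spin": 0, "grip": 1},
    {"dx": 0.02, "dy": 0.005, "dz": 0, "spin": 0, "grip": 1},
    {"dx": 0.03, "dy": 0.0075, "dz": 0, "spin": 0, "grip": 1},
    {"dx": 0.033, "dy": 0.008, "dz": 0, "spin": 0, "grip": 1},
    {"dx": 0.034, "dy": 0.008, "dz": 0, "spin": 0, "grip": 1},
    {"dx": 0.034, "dy": 0.008, "dz": 0, "spin": 0, "grip": 1},
    {"dx": 0.034, "dy": 0.008, "dz": 0, "spin": 0, "grip": 1},
    {"dx": 0.034, "dy": 0.008, "dz": 0, "spin": 0, "grip": 1},
    {"dx": 0.034, "dy": 0.008, "dz": 0, "spin": 0, "grip": 1},
    {"dx": 0.03, "dy": 0.0075, "dz": 0.002, "spin": 0, "grip": 1},
    {"dx": 0.018, "dy": 0.0045, "dz": 0.002, "spin": 0, "grip": 1},
    {"dx": 0.005, "dy": 0.001, "dz": 0, "spin": 0, "grip": 1}
  ]
}}

```text
time: 7.13
ee_pos: [632.3, -86.0, 42.1]
ee_rot: [-3.141, -0.001, 1.324]
ft_force: [0.1, -0.4, -1.0]
gripper_width: 11.3
gripper_force: 55.0
```

Run:
```python
from h import *
cal=cams.get_calibration("wrist"); s=manip.read_state(); cv2.imwrite("pics/w3.png",cams.camera("wrist")); print(s["ee_pos"],s["ee_rot"])
o=np.array([694,152,0]);a=np.radians(-14.5);X=np.array([np.cos(a),np.sin(a),0]);Y=np.array([-np.sin(a),np.cos(a),0]);Z=np.array([0,0,1])
for n,p in(("outlet -26,-26",(-26,-26,70)),("outlet 26,-26",(26,-26,70)),("body58-60-150",(58,-60,150)),("body 58 -60 0",(58,-60,0)),("hop-43-43",(-43,-43,179)),("tab corner",(-136,-16,144)),("gate end",(-136,-21,94))):
    print(n,np.round(proj("wrist",o+p[0]*X+p[1]*Y+p[2]*Z,cal)))
```

```text
[632.26989505 -85.97468215  42.13100588] [-3.14110598e+00 -1.18831753e-03  1.32354899e+00]
outlet -26,-26 [ 227. -139.]
outlet 26,-26 [ 335. -138.]
body58-60-150 [ 489. -191.]
body 58 -60 0 [370. -28.]
hop-43-43 [ 103. -296.]
tab corner [ -37. -158.]
gate end [  18. -112.]
```

View pics/w3.png

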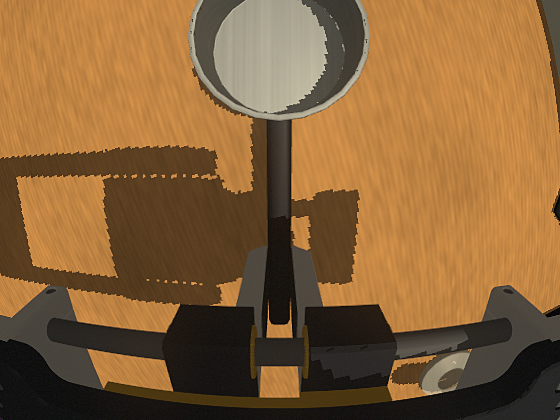

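Run:
```python
from h import *
from scipy.optimize import least_squares
def W(q,p):
    a=q[2]; c,s=np.cos(a),np.sin(a); return np.array([q[0]+c*p[0]-s*p[1],q[1]+s*p[0]+c*p[1],p[2]])
z=lambda u,v:(180+u/5,90+v/5); c=lambda u,v:(160+u/1.85,40+v/1.85)
obs=[("top",(43,43,179),c(109,112)),("top",(43,-43,179),z(333,93)),("top",(-43,-43,179),z(298,232)),("top",(-43,43,179),z(152,192)),
("top",(168,60,150),c(125,49)),("top",(168,-60,150),c(195,67)),("top",(58,-60,150),z(375,87)),("top",(58,60,150),z(188,45)),
("scene",(43,-43,179),(210,288)),("scene",(-43,-43,179),(254,271)),("scene",(-43,43,179),(264,295)),
("scene",(168,-60,150),(148,300)),("scene",(168,60,150),(166,352)),("scene",(58,60,150),(217,337)),("scene",(58,-60,150),(197,288))]
C={n:cams.get_calibration(n) for n in("top","scene")}
for sel in(("top",),("scene",),("top","scene")):
    O=[o for o in obs if o[0] in sel]
    r=least_squares(lambda q:np.concatenate([proj(n,W(q,p),C[n])-np.array(m) for n,p,m in O]),[694,152,-.25],x_scale=[1,1,.01],loss="soft_l1")
    print(sel,r.x,np.round(r.fun.reshape(-1,2),1).tolist())
```

```text
('top',) [ 6.93513504e+02  1.52408315e+02 -2.48823410e-01] [[-0.1, 0.6], [0.8, -0.2], [-0.6, 0.0], [-0.2, 0.5], [-0.2, -1.4], [0.5, -1.5], [0.7, 1.5], [-0.8, -0.0]]
('scene',) [ 6.95695359e+02  1.65192169e+02 -2.94324341e-01] [[0.9, -6.9], [-1.3, -0.9], [2.6, 8.5], [-0.6, 0.8], [-11.5, 3.0], [-0.2, -0.9], [6.1, -2.0]]
('top', 'scene') [ 6.92824128e+02  1.54542547e+02 -2.50976538e-01] [[-0.8, 0.8], [0.1, 0.1], [-1.4, 0.3], [-1.0, 0.7], [-0.8, -1.2], [-0.2, -1.2], [-0.0, 1.7], [-1.5, 0.1], [-1.2, -10.0], [-4.2, -5.2], [1.1, 2.9], [-2.2, -0.3], [-10.3, 0.7], [-0.0, -5.3], [3.8, -4.7]]
```

>>> {"op": "servo_tool", "data": {
  "targets": [
    {"dx": 0.008, "dy": 0, "dz": 0, "spin": 0, "grip": 1},
    {"dx": 0.013, "dy": 0, "dz": 0, "spin": 0, "grip": 1},
    {"dx": 0.016, "dy": 0.0003, "dz": 0, "spin": 0, "grip": 1},
    {"dx": 0.018, "dy": 0, "dz": 0, "spin": 0, "grip": 1},
    {"dx": 0.018, "dy": 0, "dz": 0, "spin": 0, "grip": 1},
    {"dx": 0.018, "dy": 0, "dz": 0, "spin": 0, "grip": 1},
    {"dx": 0.015, "dy": 0, "dz": 0, "spin": 0, "grip": 1},
    {"dx": 0.0085, "dy": 0, "dz": 0, "spin": 0, "grip": 1},
    {"dx": 0.002, "dy": 0, "dz": 0, "spin": 0, "grip": 1},
    {"dx": 0, "dy": 0, "dz": 0, "spin": 0, "grip": 1}
  ]
}}

```text
time: 8.02
ee_pos: [660.8, 22.6, 42.4]
ee_rot: [-3.141, 0.0, 1.319]
ft_force: [-0.5, -0.8, -1.5]
gripper_width: 11.5
gripper_force: 55.0
```

>>> {"op": "servo_tool", "data": {
  "targets": [
    {"dx": 0, "dy": 0, "dz": 0.003, "spin": 0, "grip": 1},
    {"dx": 0, "dy": 0, "dz": 0.002, "spin": 0, "grip": 1},
    {"dx": 0, "dy": 0, "dz": 0.002, "spin": 0, "grip": 1},
    {"dx": 0, "dy": 0, "dz": 0.001, "spin": 0, "grip": 1},
    {"dx": 0, "dy": 0, "dz": 0, "spin": 0, "grip": 1},
    {"dx": 0, "dy": 0, "dz": 0, "spin": 0, "grip": 1}
  ]
}}

```text
time: 8.52
ee_pos: [660.9, 22.0, 34.6]
ee_rot: [3.141, -0.0, 1.318]
ft_force: [-1.0, -0.8, -1.2]
gripper_width: 11.6
gripper_force: 55.0
```

Run:
```python
from h import *
cal=cams.get_calibration("wrist"); s=manip.read_state(); cv2.imwrite("pics/w4.png",cams.camera("wrist")); print(s["ee_pos"],s["ee_rot"],s["ft_force"])
o=np.array([693.5,152.5,0]);a=-.249;X=np.array([np.cos(a),np.sin(a),0]);Y=np.array([-np.sin(a),np.cos(a),0]);Z=np.array([0,0,1])
for n,p in(("outlet -26,-26",(-26,-26,70)),("outlet 26,-26",(26,-26,70)),("cup near rim",(0,-42,50)),("body 58 -60 0",(58,-60,0))):
    print(n,np.round(proj("wrist",o+p[0]*X+p[1]*Y+p[2]*Z,cal)))
```

```text
[660.94095394  22.04363982  34.59508687] [ 3.14137273e+00 -3.77439485e-05  1.31772435e+00] [-0.98063135 -0.81604665 -1.18600148]
outlet -26,-26 [208.  57.]
outlet 26,-26 [343.  57.]
cup near rim [276.  98.]
body 58 -60 0 [371. 134.]
```

View pics/w4.png

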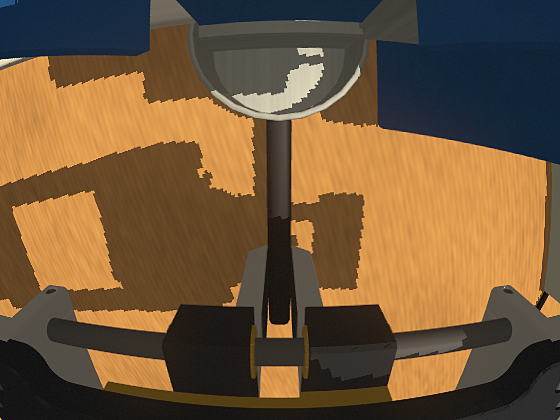

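Run:
```python
from h import *
p=at("wrist",(380,126),0);d=p[:2]-[693.5,152.5];a=-.249
print(p, d@[np.cos(a),np.sin(a)],d@[-np.sin(a),np.cos(a)])
p=at("wrist",(279,119),50);d=p[:2]-[693.5,152.5]
print(p, d@[np.cos(a),np.sin(a)],d@[-np.sin(a),np.cos(a)], cams.get_calibration("wrist")["tvec"],ray("wrist",(0,0))[0])
im=cv2.imread("pics/w4.png")[0:140,150:420]; cv2.imwrite("pics/w4c.png",cv2.resize(im,None,fx=2.9,fy=2.9,interpolation=cv2.INTER_CUBIC))
```

```text
[741.62333872  84.24058457   0.        ] 63.46068705021731 -54.294978801236674
[682.1583603  102.57210709  50.        ] 1.312120401561535 -51.1830599057177 [-634.99087249  202.6063348   266.06217597] [682.50312678 103.65868537 196.20442251]
```

View pics/w4c.png

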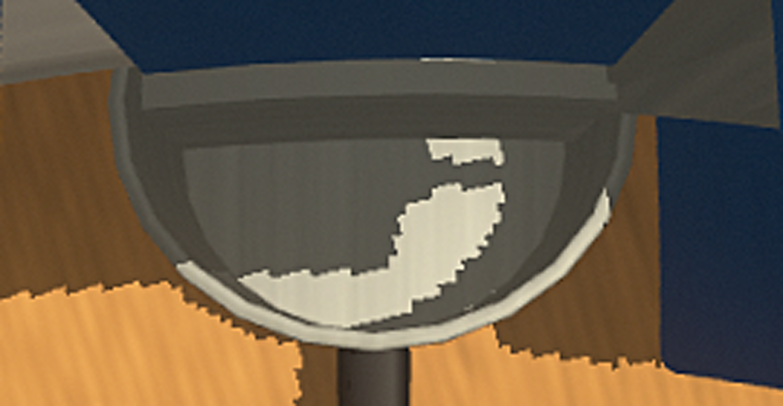

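>>> {"op": "servo_tool", "data": {
  "targets": [
    {"dx": 0, "dy": 0, "dz": -0.003, "spin": 0, "grip": 1},
    {"dx": 0.004, "dy": 0, "dz": 0, "spin": 0, "grip": 1},
    {"dx": 0.005, "dy": 0, "dz": 0, "spin": 0, "grip": 1},
    {"dx": 0.003, "dy": 0, "dz": 0, "spin": 0, "grip": 1},
    {"dx": 0, "dy": 0, "dz": 0, "spin": 0, "grip": 1},
    {"dx": 0, "dy": 0, "dz": 0.002, "spin": 0, "grip": 1},
    {"dx": 0, "dy": 0, "dz": 0.0015, "spin": 0, "grip": 1},
    {"dx": 0, "dy": 0, "dz": 0, "spin": 0, "grip": 1},
    {"dx": 0, "dy": 0, "dz": 0, "spin": 0, "grip": 1}
  ]
}}

```text
time: 9.32
ee_pos: [664.0, 34.3, 34.3]
ee_rot: [3.141, -0.001, 1.318]
ft_force: [-0.4, 0.5, 0.6]
gripper_width: 11.6
gripper_force: 55.0
```

>>> {"op": "servo_tool", "data": {
  "targets": [
    {"dx": 0, "dy": 0, "dz": 0, "spin": 0, "grip": 0.6},
    {"dx": 0, "dy": 0, "dz": 0, "spin": 0, "grip": 0.6},
    {"dx": 0, "dy": 0, "dz": 0, "spin": 0, "grip": 0.6},
    {"dx": 0, "dy": 0, "dz": 0, "spin": 0, "grip": 0.6},
    {"dx": 0, "dy": 0, "dz": 0, "spin": 0, "grip": 0.6},
    {"dx": 0, "dy": 0, "dz": 0, "spin": 0, "grip": 0.6}
  ]
}}

```text
time: 9.82
ee_pos: [663.8, 34.1, 34.0]
ee_rot: [3.142, 0.0, 1.318]
ft_force: [-0.7, 0.6, 0.6]
gripper_width: 37.5
gripper_force: 0.0
```

Run:
```python
from h import *
im=cams.camera("wrist");cv2.imwrite("pics/w5.png",im); s=manip.read_state(); print(s["ee_pos"],s["ee_rot"])
a=-.249;d=np.array(s["ee_pos"][:2])-[693.5,152.5];print(d@[np.cos(a),np.sin(a)],d@[-np.sin(a),np.cos(a)])
g=im[90:130,279].astype(int).sum(1);print(g)
t=[r for r in cams.trace("cup","wrist")][:1]
for r in t: ys,xs=np.where(r["pixels"]);print(r["score"],xs.min(),xs.max(),ys.min(),ys.max())
```

```text
[663.83048943  34.06876291  33.94743182] [3.14156553e+00 3.32726163e-05 1.31825553e+00]
0.4311095092544569 -122.09034327884969
[276 282 276 275 279 280 278 275 273 278 279 275 280 271 277 274 283 274
 279 276 278 274 278 245 277 283 242 350 645 491 209 215 230 227 225 222
 224 224 226 220]
0.98 193 359 60 323
```

>>> {"op": "servo_tool", "data": {
  "targets": [
    {"dx": 0, "dy": 0, "dz": -0.01, "spin": 0, "grip": 0.6},
    {"dx": 0, "dy": 0, "dz": -0.026, "spin": 0, "grip": 0.6},
    {"dx": 0, "dy": 0, "dz": -0.04, "spin": 0, "grip": 0.5},
    {"dx": 0, "dy": 0, "dz": -0.04, "spin": 0, "grip": 0.5},
    {"dx": 0, "dy": 0, "dz": -0.04, "spin": 0, "grip": 0.5},
    {"dx": 0, "dy": 0, "dz": -0.04, "spin": 0, "grip": 0.5},
    {"dx": 0.02, "dy": -0.02, "dz": 0, "spin": 0, "grip": 0.5},
    {"dx": 0.026, "dy": -0.027, "dz": 0, "spin": 0, "grip": 0.5},
    {"dx": 0.026, "dy": -0.027, "dz": 0, "spin": 0, "grip": 0.5},
    {"dx": 0.026, "dy": -0.027, "dz": 0, "spin": 0, "grip": 0.5},
    {"dx": 0.024, "dy": -0.025, "dz": 0, "spin": 0, "grip": 0.5},
    {"dx": 0, "dy": 0, "dz": 0, "spin": 0, "grip": 0.5}
  ]
}}

```text
time: 10.92
ee_pos: [568.8, 189.0, 231.0]
ee_rot: [-3.14, -0.002, 1.324]
ft_force: [1.0, 0.6, -0.1]
gripper_width: 47.2
gripper_force: 0.0
```

Run:
```python
from h import *
cams.camera("top"); cal=cams.get_calibration("wrist"); s=manip.read_state(); im=cams.camera("wrist");cv2.imwrite("pics/w6.png",im);print(s["ee_pos"],s["ee_rot"])
hsv=cv2.cvtColor(im,cv2.COLOR_BGR2HSV)
m=cv2.inRange(hsv,(20,120,60),(35,255,255)); n,l,st,ce=cv2.connectedComponentsWithStats(m)
for i in range(1,n):
    if st[i,4]>60: print(st[i],ce[i], at("wrist",ce[i],144,cal))
for p in((-125.6,1,144),(-125.6,1,126)):
    a=-.249; print(proj("wrist",[693.5+np.cos(a)*p[0]-np.sin(a)*p[1],152.5+np.sin(a)*p[0]+np.cos(a)*p[1],p[2]],cal))
```

```text
[570.65287702 186.47610174 231.06451425] [ 3.14099531e+00 -6.90004844e-04  1.32323506e+00]
[114  19  33  32 485] [130.10927835  32.29690722] [493.7084229  371.57800798 144.        ]
[276 194  17  48 766] [284.18929504 217.66449086] [576.21813376 189.50069336 144.        ]
[181 336  14  39 157] [186.06369427 357.98726115] [440.8576515   64.94020928 144.        ]
[364 353  14  22 101] [371.68316832 364.15841584] [627.18842246   8.4573309  144.        ]
[341 377 111  28 825] [400.97212121 391.3369697 ] [658.37279339 -53.10402042 144.        ]
[164 391  77  15 389] [197.35475578 398.24421594] [427.29852802   0.67825429 144.        ]
[322 396  19  11  68] [328.98529412 401.38235294] [573.44971754 -37.68063367 144.        ]
[280.6560375  224.66870828]
[280.55675807 217.85698773]
```

View pics/w6.png

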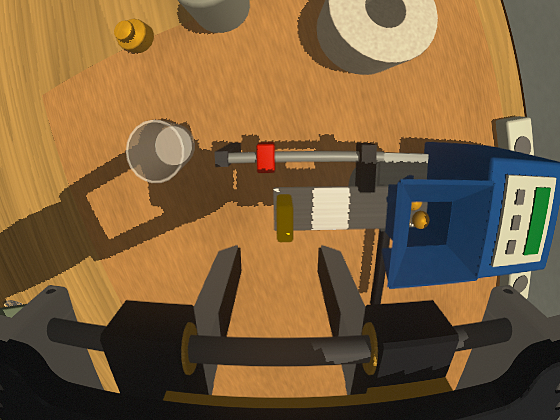

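>>> {"op": "servo_tool", "data": {
  "targets": [
    {"dx": 0.0023, "dy": 0.005, "dz": 0, "spin": 0, "grip": 0.5},
    {"dx": 0, "dy": 0, "dz": 0.02, "spin": 0, "grip": 0.5},
    {"dx": 0, "dy": 0, "dz": 0.03, "spin": 0, "grip": 0.5},
    {"dx": 0, "dy": 0, "dz": 0.03, "spin": 0, "grip": 0.5},
    {"dx": 0, "dy": 0, "dz": 0.018, "spin": 0, "grip": 0.5},
    {"dx": 0, "dy": 0, "dz": 0.008, "spin": 0, "grip": 0.5},
    {"dx": 0, "dy": 0, "dz": 0, "spin": 0, "grip": 0.5},
    {"dx": 0, "dy": 0, "dz": 0, "spin": 0, "grip": 0.5}
  ]
}}

```text
time: 11.68
ee_pos: [578.9, 183.8, 124.4]
ee_rot: [3.141, -0.0, 1.317]
ft_force: [-0.1, -0.1, -0.0]
gripper_width: 46.8
gripper_force: 0.0
```

>>> {"op": "servo_tool", "data": {
  "targets": [
    {"dx": 0, "dy": 0, "dz": 0, "spin": 0, "grip": 1},
    {"dx": 0, "dy": 0, "dz": 0, "spin": 0, "grip": 1},
    {"dx": 0, "dy": 0, "dz": 0, "spin": 0, "grip": 1},
    {"dx": 0, "dy": 0, "dz": 0, "spin": 0, "grip": 1},
    {"dx": 0, "dy": 0, "dz": 0, "spin": 0, "grip": 1},
    {"dx": 0, "dy": 0, "dz": 0, "spin": 0, "grip": 1},
    {"dx": 0, "dy": 0, "dz": 0, "spin": 0, "grip": 1},
    {"dx": 0, "dy": 0, "dz": 0, "spin": 0, "grip": 1}
  ],
  "squeeze": 25
}}

```text
time: 12.35
ee_pos: [577.3, 185.1, 124.6]
ee_rot: [-3.141, -0.0, 1.319]
ft_force: [-4.8, 0.7, 5.2]
gripper_width: 13.9
gripper_force: 25.0
```

Run:
```python
from h import *
s=manip.read_state();print(s["ee_pos"],s["ee_rot"],s["ft_force"],s["gripper_width"])
a=-.249
im=cv2.imread("pics/w6.png"); 
# gap stop face -> collar face, image w6 (camera pose: recompute from top instead)
z=lambda u,v:(180+u/5,90+v/5)
for n,p,h in(("stop+x edge",z(126,367),111),("collar -x edge",z(170,252),108)):
    q=at("top",p,h)[:2]-[693.5,152.5]; print(n,q@[np.cos(a),np.sin(a)],q@[-np.sin(a),np.cos(a)])
```

```text
[577.31117183 185.1407069  124.61764599] [-3.14104882e+00 -1.82611058e-04  1.31925727e+00] [-4.79199805  0.7241954   5.20376847] 13.855303143165921
stop+x edge -130.955424031904 47.37223469909193
collar -x edge -55.245164094858524 43.40245482457594
```

>>> {"op": "servo_tool", "data": {
  "targets": [
    {"dx": 0, "dy": -0.003, "dz": 0, "spin": 0, "grip": 1},
    {"dx": 0, "dy": -0.005, "dz": 0, "spin": 0, "grip": 1},
    {"dx": 0, "dy": -0.006, "dz": 0, "spin": 0, "grip": 1},
    {"dx": 0, "dy": -0.006, "dz": 0, "spin": 0, "grip": 1},
    {"dx": 0, "dy": -0.006, "dz": 0, "spin": 0, "grip": 1},
    {"dx": 0, "dy": -0.006, "dz": 0, "spin": 0, "grip": 1},
    {"dx": 0, "dy": -0.006, "dz": 0, "spin": 0, "grip": 1},
    {"dx": 0, "dy": -0.006, "dz": 0, "spin": 0, "grip": 1},
    {"dx": 0, "dy": -0.006, "dz": 0, "spin": 0, "grip": 1},
    {"dx": 0, "dy": -0.005, "dz": 0, "spin": 0, "grip": 1},
    {"dx": 0, "dy": -0.003, "dz": 0, "spin": 0, "grip": 1},
    {"dx": 0, "dy": 0, "dz": 0, "spin": 0, "grip": 1}
  ],
  "squeeze": 35
}}

```text
time: 13.35
ee_pos: [521.1, 198.4, 124.6]
ee_rot: [3.141, 0.002, 1.319]
ft_force: [1.0, -4.0, 4.8]
gripper_width: 14.2
gripper_force: 35.0
```

>>> {"op": "servo_tool", "data": {
  "targets": [
    {"dx": 0, "dy": -0.0015, "dz": 0, "spin": 0, "grip": 1},
    {"dx": 0, "dy": -0.0015, "dz": 0, "spin": 0, "grip": 1},
    {"dx": 0, "dy": -0.0015, "dz": 0, "spin": 0, "grip": 1},
    {"dx": 0, "dy": -0.0015, "dz": 0, "spin": 0, "grip": 1}
  ]
}}

```text
time: 13.68
ee_pos: [516.4, 199.5, 124.5]
ee_rot: [3.139, 0.002, 1.318]
ft_force: [2.3, -6.1, 4.1]
gripper_width: 13.7
gripper_force: 35.0
```

>>> {"op": "servo_tool", "data": {
  "targets": [
    {"dx": 0, "dy": -0.001, "dz": 0, "spin": 0, "grip": 1},
    {"dx": 0, "dy": -0.001, "dz": 0, "spin": 0, "grip": 1},
    {"dx": 0, "dy": -0.001, "dz": 0, "spin": 0, "grip": 1}
  ]
}}

```text
time: 13.93
ee_pos: [513.5, 200.2, 124.5]
ee_rot: [3.139, 0.002, 1.318]
ft_force: [2.3, -6.2, 3.8]
gripper_width: 13.9
gripper_force: 35.0
```

>>> {"op": "servo_tool", "data": {
  "targets": [
    {"dx": 0, "dy": -0.001, "dz": 0, "spin": 0, "grip": 1},
    {"dx": 0, "dy": -0.001, "dz": 0, "spin": 0, "grip": 1},
    {"dx": 0, "dy": -0.001, "dz": 0, "spin": 0, "grip": 1}
  ]
}}

```text
time: 14.18
ee_pos: [510.6, 200.9, 124.5]
ee_rot: [3.139, 0.002, 1.318]
ft_force: [3.3, -6.2, 3.7]
gripper_width: 13.9
gripper_force: 35.0
```

>>> {"op": "servo_tool", "data": {
  "targets": [
    {"dx": 0, "dy": -0.001, "dz": 0, "spin": 0, "grip": 1},
    {"dx": 0, "dy": -0.001, "dz": 0, "spin": 0, "grip": 1}
  ]
}}

```text
time: 14.35
ee_pos: [508.6, 201.4, 124.5]
ee_rot: [3.139, 0.002, 1.318]
ft_force: [2.7, -6.1, 3.8]
gripper_width: 14.2
gripper_force: 35.0
```

Drawn about 71 mm by now; continuing in small steps.

>>> {"op": "servo_tool", "data": {
  "targets": [
    {"dx": 0, "dy": -0.001, "dz": 0, "spin": 0, "grip": 1},
    {"dx": 0, "dy": -0.001, "dz": 0, "spin": 0, "grip": 1}
  ]
}}

```text
time: 14.52
ee_pos: [506.7, 201.8, 124.5]
ee_rot: [3.139, 0.002, 1.319]
ft_force: [2.9, -6.3, 5.1]
gripper_width: 13.7
gripper_force: 35.0
```

>>> {"op": "servo_tool", "data": {
  "targets": [
    {"dx": 0, "dy": -0.001, "dz": 0, "spin": 0, "grip": 1},
    {"dx": 0, "dy": -0.001, "dz": 0, "spin": 0, "grip": 1}
  ]
}}

```text
time: 14.68
ee_pos: [504.8, 202.3, 124.5]
ee_rot: [3.139, 0.002, 1.318]
ft_force: [2.9, -6.8, 4.6]
gripper_width: 14.0
gripper_force: 35.0
```

>>> {"op": "servo_tool", "data": {
  "targets": [
    {"dx": 0, "dy": -0.001, "dz": 0, "spin": 0, "grip": 1},
    {"dx": 0, "dy": -0.001, "dz": 0, "spin": 0, "grip": 1}
  ]
}}

```text
time: 14.85
ee_pos: [502.8, 202.8, 124.6]
ee_rot: [3.139, 0.002, 1.318]
ft_force: [2.3, -6.6, 4.6]
gripper_width: 13.6
gripper_force: 35.0
```

Run:
```python
from h import *
im=cams.camera("wrist");hsv=cv2.cvtColor(im,cv2.COLOR_BGR2HSV)
m=cv2.inRange(hsv,(0,150,80),(6,255,255))|cv2.inRange(hsv,(174,150,80),(180,255,255))
n,l,st,ce=cv2.connectedComponentsWithStats(m)
for i in range(1,n):
    if st[i,4]>80: print(st[i],ce[i])
cv2.imwrite("pics/w7.png",im)
print(manip.read_state()["ft_force"],manip.read_state()["ee_pos"])
```

```text
[ 358  155   35   49 1252] [378.09904153 178.74520767]
[ 2.65083012 -6.7212892   4.92137621] [502.60541514 202.80339244 124.53716343]
```

>>> {"op": "servo_tool", "data": {
  "targets": [
    {"dx": 0, "dy": -0.001, "dz": 0, "spin": 0, "grip": 1},
    {"dx": 0, "dy": -0.001, "dz": 0, "spin": 0, "grip": 1}
  ]
}}

```text
time: 15.07
ee_pos: [500.9, 203.2, 124.5]
ee_rot: [3.14, 0.002, 1.318]
ft_force: [2.4, -7.6, 4.5]
gripper_width: 13.9
gripper_force: 35.0
```

>>> {"op": "servo_tool", "data": {
  "targets": [
    {"dx": 0, "dy": -0.001, "dz": 0, "spin": 0, "grip": 1},
    {"dx": 0, "dy": -0.001, "dz": 0, "spin": 0, "grip": 1}
  ]
}}

```text
time: 15.23
ee_pos: [499.4, 203.6, 124.6]
ee_rot: [3.138, 0.002, 1.319]
ft_force: [5.3, -7.1, 2.7]
gripper_width: 13.5
gripper_force: 35.0
```

>>> {"op": "servo_tool", "data": {
  "targets": [
    {"dx": 0, "dy": -0.0005, "dz": 0, "spin": 0, "grip": 1},
    {"dx": 0, "dy": -0.0005, "dz": 0, "spin": 0, "grip": 1}
  ]
}}

```text
time: 15.4
ee_pos: [499.4, 203.6, 124.5]
ee_rot: [3.136, 0.002, 1.318]
ft_force: [7.0, -8.6, 0.9]
gripper_width: 13.7
gripper_force: 35.0
```

>>> {"op": "servo_tool", "data": {
  "targets": [
    {"dx": 0, "dy": -0.001, "dz": 0, "spin": 0, "grip": 1},
    {"dx": 0, "dy": -0.001, "dz": 0, "spin": 0, "grip": 1},
    {"dx": 0, "dy": 0, "dz": 0, "spin": 0, "grip": 1}
  ]
}}

```text
time: 15.65
ee_pos: [499.4, 203.6, 124.6]
ee_rot: [3.132, 0.001, 1.318]
ft_force: [12.2, -8.0, -2.3]
gripper_width: 14.4
gripper_force: 35.1
```

>>> {"op": "servo_tool", "data": {
  "targets": [
    {"dx": 0, "dy": -0.001, "dz": 0, "spin": 0, "grip": 1},
    {"dx": 0, "dy": 0, "dz": 0, "spin": 0, "grip": 1},
    {"dx": 0, "dy": 0, "dz": 0, "spin": 0, "grip": 1},
    {"dx": 0, "dy": 0, "dz": 0, "spin": 0, "grip": 1},
    {"dx": 0, "dy": 0, "dz": 0, "spin": 0, "grip": 1}
  ]
}}

```text
time: 16.07
ee_pos: [499.4, 203.6, 124.6]
ee_rot: [3.131, 0.001, 1.318]
ft_force: [14.8, -9.5, -5.4]
gripper_width: 13.8
gripper_force: 35.1
```

>>> {"op": "servo_tool", "data": {
  "targets": [
    {"dx": 0, "dy": 0.001, "dz": 0, "spin": 0, "grip": 1},
    {"dx": 0, "dy": 0.0015, "dz": 0, "spin": 0, "grip": 1},
    {"dx": 0, "dy": 0, "dz": 0, "spin": 0, "grip": 0.5},
    {"dx": 0, "dy": 0, "dz": 0, "spin": 0, "grip": 0.5},
    {"dx": 0, "dy": 0, "dz": 0, "spin": 0, "grip": 0.5},
    {"dx": 0, "dy": 0, "dz": 0, "spin": 0, "grip": 0.5},
    {"dx": 0, "dy": 0, "dz": 0, "spin": 0, "grip": 0.5},
    {"dx": 0, "dy": 0, "dz": 0, "spin": 0, "grip": 0.5}
  ]
}}

```text
time: 16.73
ee_pos: [496.2, 205.9, 123.6]
ee_rot: [-3.14, 0.0, 1.319]
ft_force: [-0.1, 0.0, 0.3]
gripper_width: 46.3
gripper_force: 0.0
```

>>> {"op": "servo_tool", "data": {
  "targets": [
    {"dx": 0, "dy": 0, "dz": -0.01, "spin": 0, "grip": 0.5},
    {"dx": 0, "dy": 0, "dz": -0.03, "spin": 0, "grip": 0.5},
    {"dx": 0, "dy": 0, "dz": -0.03, "spin": 0, "grip": 0.5},
    {"dx": 0, "dy": 0, "dz": -0.03, "spin": 0, "grip": 0.5},
    {"dx": 0, "dy": 0.02, "dz": -0.005, "spin": 0, "grip": 0.5},
    {"dx": -0.01, "dy": 0.03, "dz": 0, "spin": 0, "grip": 0.5},
    {"dx": -0.01, "dy": 0.03, "dz": 0, "spin": 0, "grip": 0.5},
    {"dx": -0.01, "dy": 0.02, "dz": 0, "spin": 0, "grip": 0.5},
    {"dx": 0, "dy": 0, "dz": 0, "spin": 0, "grip": 0.5},
    {"dx": 0, "dy": 0, "dz": 0, "spin": 0, "grip": 0.5}
  ]
}}

```text
time: 17.57
ee_pos: [586.6, 151.0, 229.3]
ee_rot: [-3.141, -0.0, 1.317]
ft_force: [0.0, 0.7, -0.4]
gripper_width: 47.0
gripper_force: 0.0
```

Run:
```python
from h import *
w=cams.camera("wrist"); t=cams.camera("top"); s=cams.camera("scene"); print(manip.read_state()["ee_pos"],manip.read_state()["ft_force"])
cv2.imwrite("pics/fw.png",w); R=lambda a,W,H:cv2.resize(a,(W,H),interpolation=cv2.INTER_CUBIC)
a=R(w,480,360); b=R(s[250:410,130:390],320,197); c=R(t[90:200,180:300],320,293)
left=cv2.copyMakeBorder(a,0,240,0,0,0); right=cv2.copyMakeBorder(cv2.vconcat([b,c]),0,110,0,0,0)
left[365:595,:420]=R(w[150:300,300:574],420,230)
cv2.imwrite("pics/final.png",cv2.hconcat([left,right]))
```

```text
[585.29149465 152.34491584 229.11669984] [-0.01841018  0.39083419  0.82975606]
```

View pics/final.png

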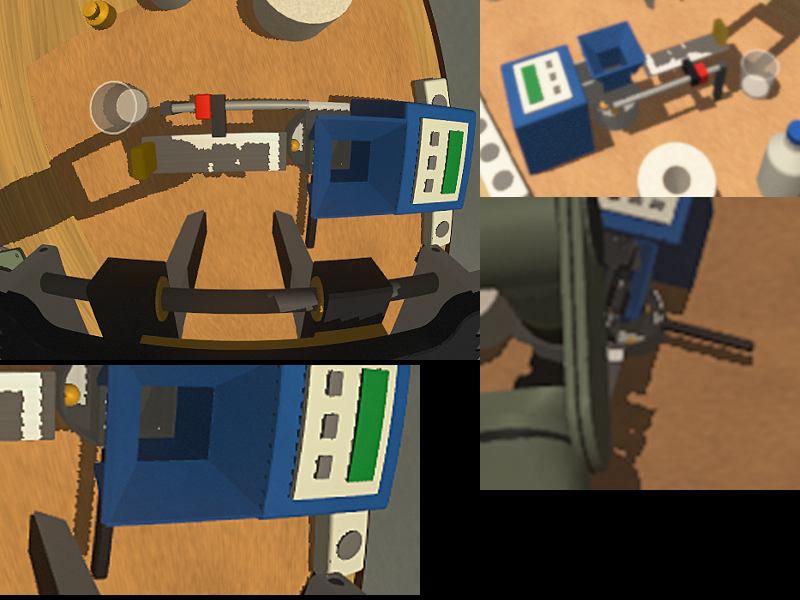

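>>> {"op": "servo_tool", "data": {
  "targets": [
    {"dx": -0.03, "dy": -0.01, "dz": 0, "spin": 0, "grip": 0.5},
    {"dx": -0.035, "dy": -0.015, "dz": 0, "spin": 0, "grip": 0.5},
    {"dx": -0.035, "dy": -0.015, "dz": 0, "spin": 0, "grip": 0.5},
    {"dx": -0.035, "dy": -0.015, "dz": 0, "spin": 0, "grip": 0.5},
    {"dx": -0.035, "dy": -0.015, "dz": 0, "spin": 0, "grip": 0.5},
    {"dx": -0.035, "dy": -0.01, "dz": 0, "spin": 0, "grip": 0.5},
    {"dx": -0.03, "dy": 0, "dz": 0, "spin": 0, "grip": 0.5},
    {"dx": 0, "dy": 0, "dz": 0, "spin": 0, "grip": 0.5},
    {"dx": 0, "dy": 0, "dz": 0, "spin": 0, "grip": 0.5}
  ]
}}

```text
time: 18.47
ee_pos: [449.4, -56.1, 229.3]
ee_rot: [3.141, -0.001, 1.316]
ft_force: [0.5, 0.6, -0.2]
gripper_width: 46.6
gripper_force: 0.0
```

Run:
```python
from h import *
a=-.249
def D(p): q=p[:2]-[693.5,152.5]; return np.round([q@[np.cos(a),np.sin(a)],q@[-np.sin(a),np.cos(a)]],1)
for cam in("wrist","top"):
    cal=cams.get_calibration(cam); im=cams.camera(cam); cv2.imwrite(f"pics/e_{cam}.png",im)
    hsv=cv2.cvtColor(im,cv2.COLOR_BGR2HSV)
    for t in("cup","ball1_center"):
        for r in cams.trace(t,cam)[:5]:
            ys,xs=np.where(r["pixels"]); print(cam,t,round(r["score"],2),np.round(r["position"]),xs.min(),xs.max(),ys.min(),ys.max(),len(xs),"disp@13:",D(at(cam,r["position"],13,cal)))
    # predicted rim points for cup at +-: print handle tip at disp(0,-155+y)
    for y in(0,):
        for p in((0,-42,50),(-42,0,50),(0,-155,44),(-30,-30,50)):
            print("pred",p,np.round(proj(cam,[693.5+np.cos(a)*p[0]-np.sin(a)*p[1],152.5+np.sin(a)*p[0]+np.cos(a)*p[1],p[2]],cal)))
```

```text
wrist cup 0.71 [434.  27.] 399 462 0 102 1838 disp@13: [  9.  -54.2]
wrist cup 0.7 [111. 386.] 107 118 377 392 116 disp@13: [-500.8 -630.7]
wrist ball1_center 0.4 [518.  20.] 462 559 0 50 4368 disp@13: [152.2 -12.6]
pred (0, -42, 50) [441.   9.]
pred (-42, 0, 50) [405. -29.]
pred (0, -155, 44) [441. 104.]
pred (-30, -30, 50) [417.  -5.]
top cup 0.95 [453. 257.] 430 472 215 272 918 disp@13: [-197.5 -755.6]
top cup 0.94 [382. 318.] 367 403 276 339 904 disp@13: [-435.8 -586.6]
top cup 0.7 [193. 207.] 183 206 194 216 438 disp@13: [-260.3   72.9]
top cup 0.6 [245. 138.] 223 274 123 148 458 disp@13: [  1.4 -26.1]
pred (0, -42, 50) [249. 136.]
pred (-42, 0, 50) [232. 145.]
pred (0, -155, 44) [283. 146.]
pred (-30, -30, 50) [242. 144.]
```

Run:
```python
from h import *
a=-.249
for cam in("top","scene"):
    im=cams.camera(cam); hsv=cv2.cvtColor(im,cv2.COLOR_BGR2HSV)
    m=cv2.inRange(hsv,(13,150,110),(25,255,255)); 
    for p,h in(((0,0),13),):
        u,v=proj(cam,[693.5,152.5,13]).astype(int); print(cam,u,v)
    M=np.zeros_like(m); M[v-30:v+30,u-35:u+35]=m[v-30:v+30,u-35:u+35]
    n,l,st,ce=cv2.connectedComponentsWithStats(M)
    for i in range(1,n):
        if st[i,4]>=2:
            q=at(cam,ce[i],13)[:2]-[693.5,152.5]; print(st[i],np.round(ce[i]),np.median(hsv[l==i],0),np.round([q@[np.cos(a),np.sin(a)],q@[-np.sin(a),np.cos(a)]],0))
```

```text
top 237 136
[235 143   3   2   4] [236. 144.] [ 17.  156.5 126. ] [-24.  -2.]
scene 239 334
[228 333   6   5  19] [230. 336.] [ 17. 158. 190.] [19. -6.]
[239 340   2   1   2] [240. 340.] [ 18. 162. 111.] [ 3. 12.]
```

```bash
python3 -c "
from h import *
print(job.hand_in())"
```

```text
the job is handed in; nothing more can be done
None
```

I handed the job in. The cup stands within about 5 mm of the outlet axis, and the gate was pressed against the red stop at roughly 12 N and left drawn. The hopper looks empty, with brass showing at three spots inside the cup. Hand-in gave no verdict, and I never saw all three balls in one view.

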